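# Dispense two amber bottles from the gravity dispenser

### The arm

A 6-joint arm with a two-finger parallel gripper is mounted at the origin on the work surface. World frame = base frame: x ahead of the robot, y to its left, z up, the work surface at z = 0. Lengths are in m, angles in rad, forces in N, time in s.
With the tool pointing down it reaches from about 0.425 to 0.95 m from the base axis. Payload 3.5 kg.
Tool frame: the origin (TCP) lies at the very end of the fingers, on their centre line; the grasp point (between the pads) lies 19 mm behind it; z points along the fingers, y is the direction in which the jaws open and shut (so a half turn about z gives the same grasp; the last joint's range is limited). The gripper opens to 85 mm and grips with 20 to 120 N. Pads are 22 mm wide; open, the fingers measure 114 mm over their backs; the gripper's body (76 mm by 85 mm) begins 54 mm behind the grasp point. The pads swing forward as they close: fully open they stand 13 mm farther back than shut.
Start: joints at [-1.299, 0.286, 1.577, -0, 1.279, -0.15], TCP at [0.276, -0.616, 0.231] pointing down, gripper open.
Joint ranges: [-2.77, 2.77], [-0.9, 2.22], [0.21, 2.48], [-1.53, 4.67], [0.24, 2.81], [-2.84, 2.84]. Speed limits (rad/s): [2.79, 2.79, 3.14, 3.14, 3.14, 3.14].

### API

Orientations are given as a unit quaternion [x, y, z, w].
In Python, from station import robot, cams gives the robot as it stands. The module is installed in compiled form; this text tells all that it offers.
- The arm moves only by the shell command python3 -m creep 'ROWS' [FORCE]. ROWS is JSON, a list of rows, each an object with "claw": the opening, from 0 (shut) to 1 (fully open); "delta_pos": the shift along the tool's x, y, z in m, a list of three; "dr": the turn, a rotation vector about the tool's x, y, z in rad, a list of three. A call has 1 to 20 rows; each row is the pose to reach, as a shift and turn from the pose commanded when the call began, along the tool's axes at that moment; what a row does not reach only later rows make up. A row lasts 1/10 s, in which the tool goes at most 50 mm and 8.59 degrees, less where a joint would pass 70% of its speed; a pose out of reach is approached as far as the arm can. A call with a gripper value outside its range is refused whole. The fingers move at their own pace and stop on an object; FORCE is the grip in N (left out, the last holds). Time passes only in rows, so rows that repeat a pose let the fingers close. It gives the time, the measured TCP pose, the force and the opening at its end, in the units of the state.
- robot.get_obs(): the state, without advancing time (a new reading comes with each control period).
- cams.capture(name): name is "scene" or "side" or "wrist"; returns the picture (384x512x3 uint8, red, green, blue); there is no depth.
- cams.camera_info(name): a dict with "camera_matrix" (3x3 intrinsics, pixels), "T" (4x4, takes a point from camera to world coordinates); the wrist camera has in their place "T_tool_cam" (4x4, takes a point from camera to tool coordinates, whose origin is the TCP and whose axes are the flange's). Camera axes: x right, y up, looking along -z (the intrinsics and any distortion apply to the point x, -y, -z); pixel columns grow to the right and rows downward; lengths in m; the calibration is good to about 2 mm. The wrist camera is an equidistant fisheye: a pixel r from the principal point sees the ray r / f radians off the axis. A picture is of the moment at which its call begins: read the wrist's pose just before it. camera_info takes no time and is no camera call.
- robot.finish_job(): hands the job in, once; it reports no verdict.
Trained networks look in the newest picture that a camera, given by its name, has taken for a name from the list of things; names that differ only in an ending like _2 or _b are one class to them, and where a whole thing is asked for, a point or a joint stands for the part that bears it (a point fixed in the world has none). Each returns a list of dicts, best first, with "p" (0 to 1); they miss things now and then, are a little off and sometimes report something else, mostly with a low value. They report only what shows in the picture. A call takes as long as a camera call. They do not tell look-alikes from the thing itself.
- cams.boxes_of(camera, label): "location" ([x, y, z] in m, in the coordinates of the camera as it stood for that picture, good to about 4 mm: the middle of the surface that is visible of it).
The state is a dict: "t": time; "qpos": joint angles; "dq": joint speeds; "tau": joint torques, N m; "tool_pos": TCP position; "orientation": TCP orientation; "force": force on the tool from outside, world axes, zero at the start; "wrist_torque": the same for the moment, N m; "grip_width": opening from 0.0 (shut) to 1.0 (fully open).
Only numpy, scipy, OpenCV 4.12 (cv2) and the standard library are available. Lean on these libraries where they do the work, as an engineer would, in place of code of your own. Each camera call takes 0.05 s, during which the arm holds its last target.

### The job

An order calls for two amber bottles. Dispense them from the amber dispenser one at a time: press its blue plate all the way down with a fingertip until a bottle rolls out under the red gate, let the lever come right back up, then press again for the second. Let the bottles roll by themselves and work the gate only by its lever: do not touch or lift the bottles or the gate, leave the other dispenser and the things on the table alone, and finish with the gate shut behind exactly two bottles in the tray.

Things in the scene. Friction and masses are not known exactly. Their poses are not given: they have to be found in the camera images.
- disp_amber: Dispenser of amber bottles (all sizes in mm): metal chute, 232 long, 78 wide, on a grey base 236 x 100, fixed. Origin on the table below the lever's pivot; x runs uphill along it, away from the robot, y left, z up. The floor falls 9 degrees to -x, from 66 above the table at the back (x 68) to 30 at the front lip (x -161, 24 high). From lip to gate (x -82) is the tray, for two bottles.
- disp_white: The other dispenser, alike in every way but stocked with white blue-capped bottles; to be left alone. Same origin and axes as the amber one. Which of the two stands on the left varies.
- lever_amber (a joint): Amber lever, rad: 0 at rest, gate shut; 0.36 with the plate fully down. Red gate on its front end, plate behind. Above about 0.3 the gate clears the first bottle, which rolls into the tray in about 0.6 s; pins hold the next. Sprung: let go, it returns to 0 and the next bottle rolls up. Let go part-way, the gate may sit on a bottle: press again, fully. Takes 3 N on it at first, 6 N at the end.
- plate_amber (a point): Centre of the top of the amber dispenser's blue press plate (36 along the chute, 36 wide, 4 thick), at the chute's right (-y), 61 from its middle line, 66 uphill (x) of the pivot; nothing above or below it. 105 above the table at rest, sloping 10 degrees (uphill end higher); level half-way; 24 lower when fully down, sloping 10 degrees the other way. Moves on an arc about the pivot.
- pivot_amber (a point): Point on the amber lever's level pivot axis (along the dispenser's y), 85 above the table, abreast of the press plate: 61 to the right (-y) of the chute's middle line. Fixed; axes as the dispenser's.
- gate_amber (a point): Middle of the lower edge of the amber dispenser's red gate: a plate across the chute, 68 wide, 22 high (88 wide above), on the lever's front end, 87 downhill of the pivot, and moving with it.
- lever_white (a joint): The same for the white dispenser's lever; not to be pressed.
- plate_white (a point): The same point on the white dispenser's press plate; not to be pressed.
- amber_1: first (at the gate) amber bottle with a white cap and paper label, 36 diameter, 68 long, about 60 g, lying across the chute so that it rolls down it. Origin at its centre; its axes turn as it rolls, y lies along it.
- amber_2: second amber bottle with a white cap and paper label, 36 diameter, 68 long, about 60 g, lying across the chute so that it rolls down it. Origin at its centre; its axes turn as it rolls, y lies along it.
- amber_3: third amber bottle with a white cap and paper label, 36 diameter, 68 long, about 60 g, lying across the chute so that it rolls down it. Origin at its centre; its axes turn as it rolls, y lies along it.
- amber_4: fourth (uppermost) amber bottle with a white cap and paper label, 36 diameter, 68 long, about 60 g, lying across the chute so that it rolls down it. Origin at its centre; its axes turn as it rolls, y lies along it.
- white_1: first (at the gate) white bottle with a blue cap in the other dispenser, same size. Origin at its centre.
- white_2: second white bottle with a blue cap in the other dispenser, same size. Origin at its centre.
- white_3: third white bottle with a blue cap in the other dispenser, same size. Origin at its centre.
- white_4: fourth (uppermost) white bottle with a blue cap in the other dispenser, same size. Origin at its centre.
- carton: yellow and orange medicine carton standing on the table, 40 x 60 x 95 high, loose. Origin under its centre.
- syrup: amber syrup bottle with a white cap standing on the table, 54 diameter, 110 high, loose. Origin under its centre.
- labels: roll of yellow labels lying flat on the table, 76 diameter, 40 high, loose. Origin under its centre.
There are look-alikes about, which are no part of the job. What is shaped like the amber_3 but yellow is not meant.

How it is judged:
On the way, in this order (a step that is already met when the one before it is completed fails the run):
1. the first amber bottle is in the tray, the lever is back up and the second bottle is still behind the gate (x of amber_1 in the frame of disp_amber between -0.165 and -0.098 m and y of amber_1 in the frame of disp_amber between -0.03 and 0.03 m and z of amber_1 in the frame of disp_amber below 0.075 m and x of amber_2 in the frame of disp_amber above -0.08 m and value of joint lever_amber below 0.08 rad), for 0.2 s.
2. the second amber bottle is in the tray too, the lever is back up and the third bottle is behind the gate (x of amber_2 in the frame of disp_amber between -0.165 and -0.098 m and y of amber_2 in the frame of disp_amber between -0.03 and 0.03 m and z of amber_2 in the frame of disp_amber below 0.075 m and x of amber_3 in the frame of disp_amber above -0.08 m and value of joint lever_amber below 0.08 rad), for 0.2 s.
At the end, for the whole second after the job is handed in: The first two amber bottles lie at rest (under 30 mm/s) in the amber dispenser's tray, between the lip and the gate; the third and fourth are behind the gate; the lever is back up (joint below 0.08 rad), and the white dispenser is shut with its bottles behind the gate (all of step 2 and x of amber_1 in the frame of disp_amber between -0.165 and -0.098 m and y of amber_1 in the frame of disp_amber between -0.03 and 0.03 m and z of amber_1 in the frame of disp_amber below 0.075 m and x of amber_4 in the frame of disp_amber above -0.08 m and linear speed of each of amber_1, amber_2, amber_3 below 0.03 m/s and x of white_1 in the frame of disp_white above -0.08 m and value of joint lever_white below 0.08 rad); the robot touches nothing.
It fails at once if a third amber bottle gets past the gate (x of any of amber_3, amber_4 in the frame of disp_amber below -0.095 m).
It fails at once if the robot touches a bottle in a dispenser (more than 0.5 N) or the amber gate (more than 1 N) (contact force between any of the fingers, the arm and amber_1 above 0.5 N or contact force between any of the fingers, the arm and amber_2 above 0.5 N or contact force between any of the fingers, the arm and amber_3 above 0.5 N or contact force between any of the fingers, the arm and amber_4 above 0.5 N or contact force between any of the fingers, the arm and white_1 above 0.5 N or contact force between any of the fingers, the arm and white_2 above 0.5 N or contact force between any of the fingers, the arm and white_3 above 0.5 N or contact force between any of the fingers, the arm and white_4 above 0.5 N or contact force between any of the fingers, the arm and lever_amber_c9 above 1 N or contact force between any of the fingers, the arm and lever_amber_c10 above 1 N).
It fails at once if an amber bottle is lifted out of the dispenser (z of any of amber_1, amber_2, amber_3, amber_4 in the frame of disp_amber above 0.115 m).
It fails at once if the white dispenser's lever is pressed (more than 0.12 rad) or one of its bottles is moved by more than 20 mm (value of joint lever_white above 0.12 rad or distance of any of white_1, white_2, white_3, white_4 from where it was at the start of the episode above 0.02 m).
It fails at once if the carton, the syrup bottle or the label roll is moved by more than 15 mm or tipped by more than 0.3 rad (distance of any of carton, syrup, labels from where it was at the start of the episode above 0.015 m or angle between any of carton, syrup, labels's own z axis and vertical above 0.3 rad).
It also fails if it takes over 38 s, if anything falls off the work surface, if the arm or the gripper's body presses on something with over 40 N, if the wrist force passes 120 N, or if a joint passes its speed limit or range.

## Working session

There is one attempt and no reset: what is moved stays moved. The work goes in short steps, Python scripts to look and compute and a shell command to move; the robot and the scene stay as the last step left them, time stands still between calls to the robot, and variables do not carry over. Pictures are saved under pics/ and viewed, and the job is handed in when it is done.

```bash
mkdir -p pics; cat > h.py <<'E'
import numpy as np, cv2
from station import robot, cams
def snap(n,f):
    im=cams.capture(n); cv2.imwrite('pics/'+f,im[:,:,::-1]); return im
def world(cam,p):
    T=np.array(cams.camera_info(cam)["T"]); return (T@np.r_[p,1])[:3]
def proj(cam,p):
    i=cams.camera_info(cam);c=np.linalg.inv(np.array(i["T"]))@np.r_[p,1];K=np.array(i["camera_matrix"])
    q=K@np.array([c[0],-c[1],-c[2]]);return q[:2]/q[2]
E
python3 - <<'E'
from h import *
np.set_printoptions(precision=3,suppress=True)
o=robot.get_obs();print(o['t'],o['tool_pos'],o['orientation'],o['grip_width'])
for n in['scene','side']:
    snap(n,n+'0.png')
    for l in['disp_amber','disp_white','plate_amber','plate_white','gate_amber','amber_1','white_1','carton','syrup','labels']:
        for d in cams.boxes_of(n,l)[:5]:
            w=world(n,d['location']);print(n,l,round(d['p'],2),w,proj(n,w))
E
```

```text
0.0 [ 0.276 -0.615  0.23 ] [ 0.978  0.209 -0.    -0.001] 0.9959949340782571
scene disp_amber 0.83 [0.455 0.128 0.037] [255.897 150.028]
scene disp_white 0.67 [ 0.505 -0.209  0.037] [199.31  248.161]
scene plate_amber 0.63 [0.462 0.11  0.083] [254.092 144.259]
scene plate_white 0.84 [ 0.55  -0.214  0.085] [211.287 248.451]
scene plate_white 0.65 [0.504 0.135 0.089] [272.132 142.982]
scene gate_amber 0.98 [0.461 0.109 0.084] [253.754 144.111]
scene amber_1 0.85 [ 0.615 -0.001  0.03 ] [281.63 208.33]
scene amber_1 0.67 [0.428 0.153 0.083] [252.244 129.601]
scene amber_1 0.53 [0.533 0.122 0.095] [278.935 148.599]
scene white_1 0.87 [ 0.607 -0.167  0.098] [242.656 241.906]
scene white_1 0.86 [ 0.51  -0.194  0.076] [202.785 236.161]
scene white_1 0.68 [ 0.572 -0.175  0.089] [228.467 239.565]
scene carton 0.6 [0.451 0.359 0.071] [295.257  92.593]
scene syrup 0.75 [0.575 0.324 0.066] [326.647 115.855]
scene syrup 0.59 [0.502 0.136 0.087] [271.74 142.86]
scene labels 0.55 [ 0.464 -0.394  0.04 ] [136.018 300.744]
scene labels 0.25 [0.454 0.132 0.034] [256.448 149.697]
side disp_amber 0.64 [0.4
[... 365 characters left out ...]
 0.097] [251.956 224.809]
side amber_1 0.8 [0.611 0.018 0.029] [231.075 208.713]
side amber_1 0.74 [0.466 0.158 0.085] [279.977 238.162]
side amber_1 0.74 [0.494 0.144 0.092] [268.278 230.059]
side white_1 0.69 [ 0.54  -0.171  0.079] [269.113 155.541]
side white_1 0.66 [ 0.578 -0.163  0.093] [255.75 151.85]
side white_1 0.65 [ 0.505 -0.183  0.075] [281.863 155.689]
side white_1 0.45 [ 0.601 -0.149  0.095] [246.648 153.122]
side white_1 0.2 [0.434 0.177 0.039] [292.253 260.679]
side carton 0.87 [0.45  0.394 0.084] [271.526 335.697]
side syrup 0.57 [0.569 0.359 0.07 ] [211.561 312.462]
side syrup 0.53 [0.447 0.391 0.086] [273.22 333.85]
side labels 0.83 [ 0.462 -0.37   0.028] [301.192 137.648]
```

View pics/scene0.png

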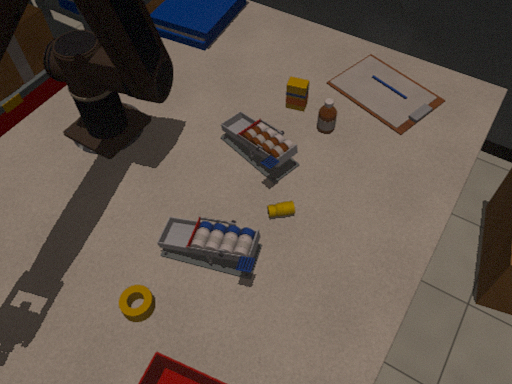

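View pics/side0.png

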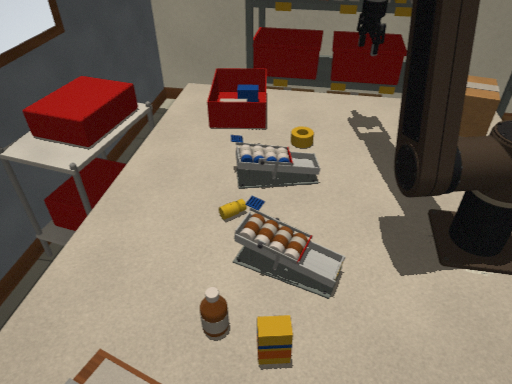

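```bash
python3 - <<'E'
import cv2
a=cv2.imread('pics/scene0.png')[90:210,190:330];b=cv2.imread('pics/side0.png')[170:310,190:350]
cv2.imwrite('pics/ca.png',cv2.resize(a,None,fx=5,fy=5,interpolation=2)[:600]);cv2.imwrite('pics/cb.png',cv2.resize(b,None,fx=4.2,fy=4.2,interpolation=2))
E
```

```text
(no output)
```

View pics/ca.png

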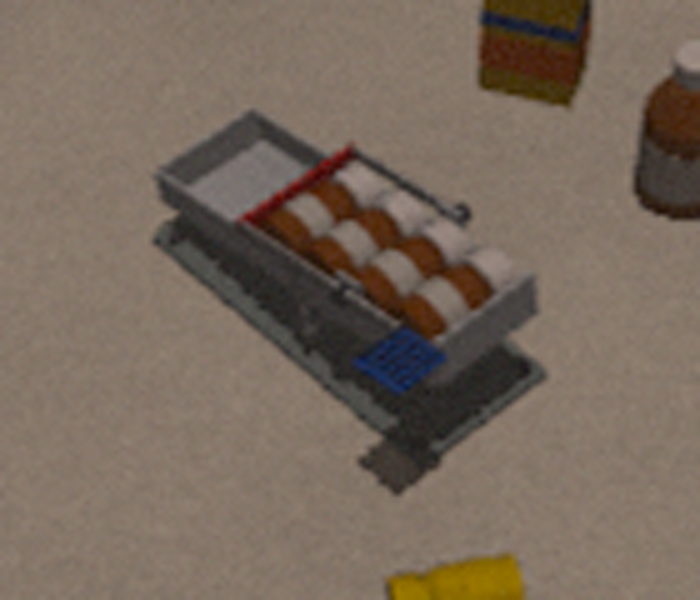

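View pics/cb.png

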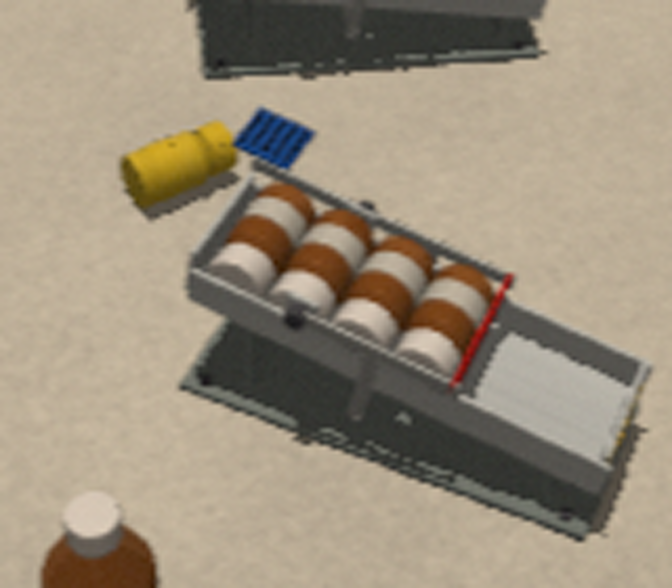

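The scene picture shows the amber dispenser at about (262,145), with its blue plate at about (270,162); in the side picture the plate is at about (256,203). Things it could be taken for:
- the white dispenser's plate at scene (245,264)
- the yellow look-alike bottle at scene (281,209)
- the syrup bottle at scene (327,116)

I choose the plate beside the amber bottles, and the crop confirms it.

```bash
cat >> h.py <<'E'
def tri(a,b):
    P=[]
    for n in('scene','side'):
        i=cams.camera_info(n);W=np.linalg.inv(np.array(i["T"]));P.append(np.array(i["camera_matrix"])@np.diag([1,-1,-1])@W[:3])
    X=cv2.triangulatePoints(P[0],P[1],np.float64(a).reshape(2,1),np.float64(b).reshape(2,1)).ravel();X=X[:3]/X[3]
    return X,np.r_[proj('scene',X)-a,proj('side',X)-b]
def blue(f,x0,x1,y0,y1):
    im=cv2.imread(f).astype(int);m=(im[:,:,0]>im[:,:,2]+35)&(im[:,:,0]>60);k=np.zeros_like(m);k[y0:y1,x0:x1]=1;m&=k
    y,x=np.nonzero(m);return np.array([x.mean(),y.mean()]),len(x)
E
python3 - <<'E'
from h import *
np.set_printoptions(precision=3,suppress=True)
a,n=blue('pics/scene0.png',255,290,150,175);b,m=blue('pics/side0.png',240,275,190,212);print(a,n,b,m);print('plate',*tri(a,b))
c=lambda x,y:np.array([x/5+190,y/5+90]);s=lambda x,y:np.array([x/4.2+190,y/4.2+170])
L={'gateR':(c(247,219),s(510,279)),'gateL':(c(351,150),s(457,382)),'frontR':(c(157,178),s(645,370)),'frontL':(c(252,113),s(607,463)),'backR':(c(443,345),s(250,175)),'backL':(c(535,278),s(193,270))}
R={}
for k,v in L.items(): R[k]=tri(*v);print(k,*R[k])
d=sum(R['back'+q][0]-R['front'+q][0] for q in'LR');print('yaw',np.degrees(np.arctan2(d[1],d[0])))
e=R['backL'][0]-R['backR'][0]+R['frontL'][0]-R['frontR'][0];print(np.degrees(np.arctan2(-e[0],e[1])))
# white dispenser tests
E
```

```text
[269.506 161.954] 87 [254.824 202.635] 148
plate [0.538 0.066 0.101] [ 0.179  0.05   0.275 -0.065]
gateR [0.399 0.129 0.073] [-0.422 -0.166 -0.75   0.242]
gateL [0.421 0.205 0.072] [-0.38  -0.132 -0.734  0.211]
frontR [0.321 0.152 0.042] [ 0.199  0.089  0.376 -0.14 ]
frontL [0.341 0.222 0.046] [-0.062 -0.025 -0.126  0.043]
backR [0.548 0.092 0.093] [-0.418 -0.11  -0.662  0.145]
backL [0.565 0.164 0.086] [-0.191 -0.042 -0.327  0.061]
yaw -14.643612111230148
-14.340584615664866
```

```bash
cat > d.py <<'E'
import sys
from h import *
from scipy.spatial.transform import Rotation as R
np.set_printoptions(precision=4,suppress=True)
o=robot.get_obs();q=R.from_quat(o['orientation']);t=np.array([float(v) for v in sys.argv[1:4]])
yaw=np.radians(float(sys.argv[4]));x=np.array([np.cos(yaw),np.sin(yaw),0]);z=np.array([0,0,-1.]);M=np.c_[x,np.cross(z,x),z]
print(o['t'],o['tool_pos'],o['force'],o['grip_width'],'dpos',q.inv().apply(t-o['tool_pos']),'dr',(q.inv()*R.from_matrix(M)).as_rotvec())
E
python3 d.py 0.538 0.066 0.19 75.5
```

```text
1.1 [ 0.2763 -0.6158  0.2313] [0.1251 0.0418 0.4591] 0.9965654692926795 dpos [ 0.5178 -0.5149  0.0413] dr [-0.0001 -0.     -0.896 ]
```

```bash
R='x'; python3 -m creep '[{"claw":0,"delta_pos":[0.518,-0.515,0.02],"dr":[0,0,-0.896]},{"claw":0,"delta_pos":[0.518,-0.515,0.02],"dr":[0,0,-0.896]},{"claw":0,"delta_pos":[0.518,-0.515,0.02],"dr":[0,0,-0.896]},{"claw":0,"delta_pos":[0.518,-0.515,0.02],"dr":[0,0,-0.896]},{"claw":0,"delta_pos":[0.518,-0.515,0.02],"dr":[0,0,-0.896]},{"claw":0,"delta_pos":[0.518,-0.515,0.02],"dr":[0,0,-0.896]},{"claw":0,"delta_pos":[0.518,-0.515,0.02],"dr":[0,0,-0.896]},{"claw":0,"delta_pos":[0.518,-0.515,0.02],"dr":[0,0,-0.896]},{"claw":0,"delta_pos":[0.518,-0.515,0.02],"dr":[0,0,-0.896]},{"claw":0,"delta_pos":[0.518,-0.515,0.02],"dr":[0,0,-0.896]},{"claw":0,"delta_pos":[0.518,-0.515,0.02],"dr":[0,0,-0.896]},{"claw":0,"delta_pos":[0.518,-0.515,0.02],"dr":[0,0,-0.896]},{"claw":0,"delta_pos":[0.518,-0.515,0.02],"dr":[0,0,-0.896]},{"claw":0,"delta_pos":[0.518,-0.515,0.02],"dr":[0,0,-0.896]},{"claw":0,"delta_pos":[0.518,-0.515,0.02],"dr":[0,0,-0.896]},{"claw":0,"delta_pos":[0.518,-0.515,0.02],"dr":[0,0,-0.896]},{"claw":0,"delta_pos":[0.518,-0.515,0.04],"dr":[0,0,-0.896]},{"claw":0,"delta_pos":[0.518,-0.515,0.04],"dr":[0,0,-0.896]}]'; python3 d.py 0.538 0.066 0.125 75.5
```

```text
t: 2.9
tool_pos: [0.5363, 0.0659, 0.1888]
orientation: [0.791, 0.612, -0.002, -0.002]
force: [0.0, 0.6, -0.5]
grip_width: -0.001
2.9 [0.5363 0.0659 0.1888] [ 0.0348  0.5898 -0.5182] -0.0006243560813847424 dpos [0.0006 0.0019 0.0638] dr [-0.005   0.0014  0.0002]
```

```bash
python3 -m creep '[{"claw":0,"delta_pos":[0,0,0.04],"dr":[0,0,0]},{"claw":0,"delta_pos":[0,0,0.062],"dr":[0,0,0]},{"claw":0,"delta_pos":[0,0,0.062],"dr":[0,0,0]}]'; python3 - <<'E'
from h import *
print(robot.get_obs()['tool_pos'],robot.get_obs()['force'])
a=snap('scene','s1.png');b=snap('side','d1.png');w=snap('wrist','w1.png')
a=cv2.resize(a[90:190,210:310],None,fx=4,fy=4);b=cv2.resize(b[160:260,205:305],None,fx=4,fy=4)
cv2.imwrite('pics/c1.png',np.hstack([a,b])[:,:,::-1])
E
```

```text
t: 3.2
tool_pos: [0.5353, 0.0653, 0.126]
orientation: [0.791, 0.612, -0.003, -0.003]
force: [-0.6, -0.5, -0.5]
grip_width: 0.0
[0.53529818 0.06534369 0.12601504] [-0.60104988 -0.46232185 -0.4781404 ]
```

View pics/c1.png

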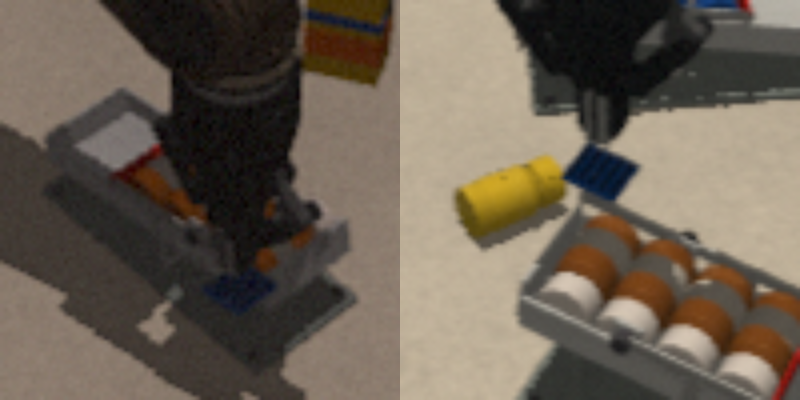

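View pics/w1.png

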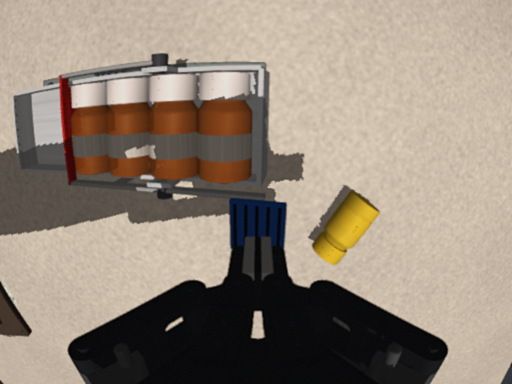

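```bash
python3 - <<'E'
from h import *
from scipy.spatial.transform import Rotation as R
i=cams.camera_info('wrist');print(i['camera_matrix']);o=robot.get_obs();T=np.array(i['T_tool_cam'])
K=np.array(i['camera_matrix'])
def pw(P):
    t=R.from_quat(o['orientation']).inv().apply(np.array(P)-o['tool_pos']);c=(np.linalg.inv(T)@np.r_[t,1])[:3]
    v=np.array([c[0],-c[1],-c[2]]);th=np.arctan2(np.hypot(v[0],v[1]),v[2]);u=v[:2]/np.hypot(v[0],v[1])*th
    return K[:2,:2]@u+K[:2,2]
p=o['tool_pos']
print('tcp',pw(p),proj('side',p),proj('scene',p))
d=np.array([p[0],p[1],.104]);print('below',pw(d),proj('side',d),proj('scene',d))
print('plate est',pw([.538,.066,.104]),[pw([.538+a,.066+b,.104]).round() for a,b in[(.013,.013),(.022,-.013)]])
im=cv2.imread('pics/w1.png').astype(int);m=(im[:,:,0]>im[:,:,2]+25);m[:190]=0;m[260:]=0;m[:,:220]=0;m[:,295:]=0
y,x=np.nonzero(m);print(x.min(),x.max(),y.min(),y.max(),blue('pics/d1.png',240,275,190,212))
E
```

```text
[[297.31863964   0.         257.42182224]
 [  0.         297.31863964 191.47843816]
 [  0.           0.           1.        ]]
tcp [260.77424276 250.09918172] [254.66969392 192.4867229 ] [269.9171867  154.66848166]
below [260.25257511 228.60044456] [254.73199268 201.32942355] [269.90622206 161.45670811]
plate est [258.27635737 228.30990078] [array([274., 205.]), array([296., 238.])]
230 285 198 247 (array([252.5625, 205.625 ]), 16)
```

```bash
python3 -m creep '[{"claw":0,"delta_pos":[0,0,0.016],"dr":[0,0,0]},{"claw":0,"delta_pos":[0,0,0.028],"dr":[0,0,0]},{"claw":0,"delta_pos":[0,0,0.036],"dr":[0,0,0]},{"claw":0,"delta_pos":[0,0,0.042],"dr":[0,0,0]},{"claw":0,"delta_pos":[0,0,0.042],"dr":[0,0,0]},{"claw":0,"delta_pos":[0,0,0.042],"dr":[0,0,0]},{"claw":0,"delta_pos":[0,0,0.042],"dr":[0,0,0]}]'; python3 - <<'E'
from h import *
b=snap('side','d2.png');w=snap('wrist','w2.png')
print(robot.get_obs()['t'],robot.get_obs()['tool_pos'],robot.get_obs()['force'])
b=cv2.resize(b[160:300,205:345],None,fx=3,fy=3);w=w[:,:420][:384]
cv2.imwrite('pics/c2.png',np.hstack([b[:384],w[:,:380]])[:,:,::-1])
E
```

```text
t: 4.05
tool_pos: [0.54, 0.0658, 0.0889]
orientation: [0.791, 0.612, 0.002, 0.002]
force: [4.0, -1.9, 5.3]
grip_width: -0.001
4.15 [0.5399863  0.06580857 0.0888955 ] [ 4.6325061  -1.69914167  6.00735433]
```

View pics/c2.png

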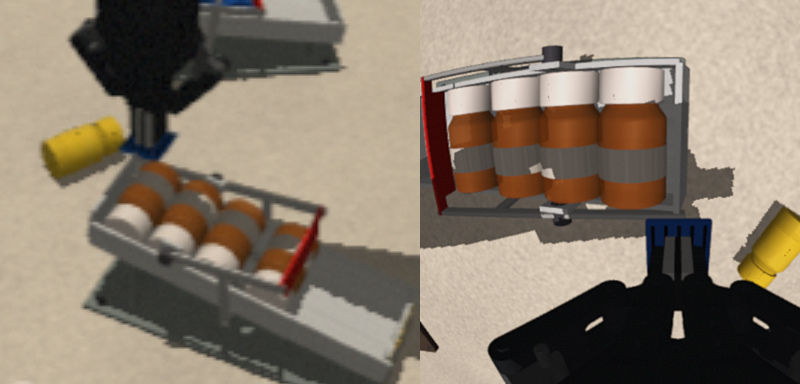

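The side crop shows the gate partly raised at about (305,250), with bottle 1 under it. I press further.

```bash
python3 -m creep '[{"claw":0,"delta_pos":[0,0,0.006],"dr":[0,0,0]},{"claw":0,"delta_pos":[0,0,0.010],"dr":[0,0,0]},{"claw":0,"delta_pos":[0,0,0.010],"dr":[0,0,0]},{"claw":0,"delta_pos":[0,0,0.010],"dr":[0,0,0]},{"claw":0,"delta_pos":[0,0,0.010],"dr":[0,0,0]},{"claw":0,"delta_pos":[0,0,0.010],"dr":[0,0,0]}]'; python3 - <<'E'
from h import *
b=snap('side','d3.png');w=snap('wrist','w3.png')
print(robot.get_obs()['t'],robot.get_obs()['tool_pos'],robot.get_obs()['force'])
b=cv2.resize(b[160:300,205:345],None,fx=3,fy=3)
cv2.imwrite('pics/c3.png',np.hstack([b[:384],w[:,:380]])[:,:,::-1])
E
```

```text
t: 4.75
tool_pos: [0.5402, 0.0658, 0.0805]
orientation: [0.791, 0.612, 0.001, 0.002]
force: [1.9, -2.4, 13.0]
grip_width: 0.002
4.85 [0.54011898 0.06582746 0.08051294] [ 0.5566872  -2.26664229 13.40831704]
```

View pics/c3.png

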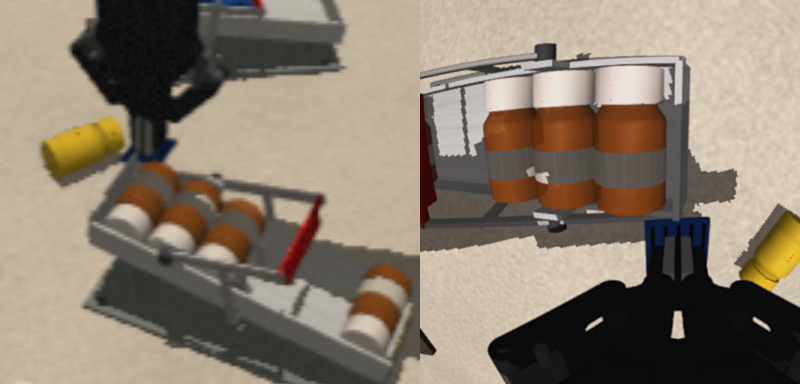

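Bottle 1 has rolled to the lip (crop 378,305) and the pins hold the next one (crop 235,230). I release the lever.

```bash
python3 -m creep '[{"claw":0,"delta_pos":[0,0,-0.012],"dr":[0,0,0]},{"claw":0,"delta_pos":[0,0,-0.024],"dr":[0,0,0]},{"claw":0,"delta_pos":[0,0,-0.036],"dr":[0,0,0]},{"claw":0,"delta_pos":[0,0,-0.052],"dr":[0,0,0]},{"claw":0,"delta_pos":[0,0,-0.052],"dr":[0,0,0]},{"claw":0,"delta_pos":[0,0,-0.052],"dr":[0,0,0]},{"claw":0,"delta_pos":[0,0,-0.052],"dr":[0,0,0]},{"claw":0,"delta_pos":[0,0,-0.052],"dr":[0,0,0]},{"claw":0,"delta_pos":[0,0,-0.052],"dr":[0,0,0]},{"claw":0,"delta_pos":[0,0,-0.052],"dr":[0,0,0]},{"claw":0,"delta_pos":[0,0,-0.052],"dr":[0,0,0]},{"claw":0,"delta_pos":[0,0,-0.052],"dr":[0,0,0]},{"claw":0,"delta_pos":[0,0,-0.052],"dr":[0,0,0]},{"claw":0,"delta_pos":[0,0,-0.052],"dr":[0,0,0]},{"claw":0,"delta_pos":[0,0,-0.052],"dr":[0,0,0]}]'; python3 - <<'E'
from h import *
b=snap('side','d4.png');w=snap('wrist','w4.png')
print(robot.get_obs()['t'],robot.get_obs()['tool_pos'],robot.get_obs()['force'])
b=cv2.resize(b[160:300,205:345],None,fx=3,fy=3)
cv2.imwrite('pics/c4.png',np.hstack([b[:384],w[:,:380]])[:,:,::-1])
E
```

```text
t: 6.35
tool_pos: [0.5381, 0.0661, 0.1294]
orientation: [0.791, 0.612, 0.0, -0.0]
force: [0.3, 0.4, 0.4]
grip_width: 0.001
6.45 [0.53812042 0.06613222 0.12933579] [ 0.42311873 -0.60623957  0.48969045]
```

View pics/c4.png

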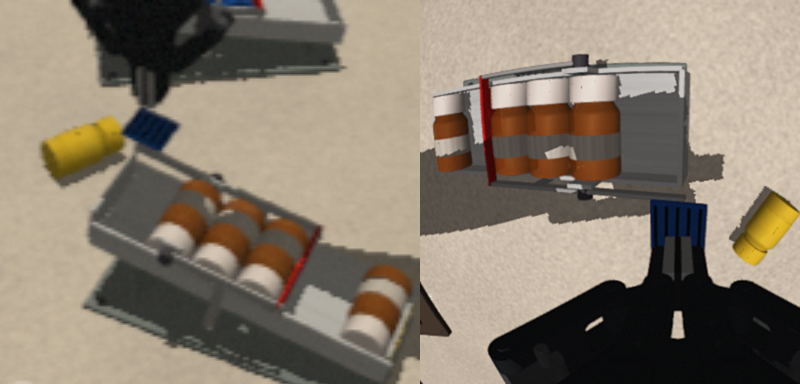

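The gate is shut at crop (303,265), bottle 1 is at the lip and bottle 2 sits against the gate. I press again with the same total travel.

```bash
python3 -m creep '[{"claw":0,"delta_pos":[0,0,0.016],"dr":[0,0,0]},{"claw":0,"delta_pos":[0,0,0.028],"dr":[0,0,0]},{"claw":0,"delta_pos":[0,0,0.036],"dr":[0,0,0]},{"claw":0,"delta_pos":[0,0,0.044],"dr":[0,0,0]},{"claw":0,"delta_pos":[0,0,0.052],"dr":[0,0,0]},{"claw":0,"delta_pos":[0,0,0.052],"dr":[0,0,0]},{"claw":0,"delta_pos":[0,0,0.052],"dr":[0,0,0]},{"claw":0,"delta_pos":[0,0,0.052],"dr":[0,0,0]},{"claw":0,"delta_pos":[0,0,0.052],"dr":[0,0,0]},{"claw":0,"delta_pos":[0,0,0.052],"dr":[0,0,0]},{"claw":0,"delta_pos":[0,0,0.052],"dr":[0,0,0]}]'; python3 - <<'E'
from h import *
b=snap('side','d5.png');w=snap('wrist','w5.png')
print(robot.get_obs()['t'],robot.get_obs()['tool_pos'],robot.get_obs()['force'])
b=cv2.resize(b[160:300,205:345],None,fx=3,fy=3)
cv2.imwrite('pics/c5.png',np.hstack([b[:384],w[:,:380]])[:,:,::-1])
E
```

```text
t: 7.55
tool_pos: [0.5404, 0.0657, 0.0805]
orientation: [0.791, 0.612, 0.001, 0.002]
force: [-1.2, -1.4, 12.4]
grip_width: 0.0
7.65 [0.5404022  0.06565228 0.08054849] [-1.80775943 -1.11610993 12.90495016]
```

View pics/c5.png

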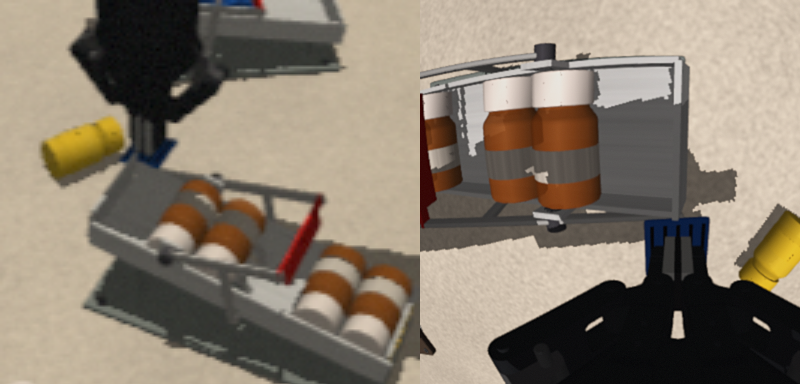

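Both bottles are in the tray at crop (332,285) and (377,305). I release and lift clear.

```bash
python3 -m creep '[{"claw":0,"delta_pos":[0,0,-0.012],"dr":[0,0,0]},{"claw":0,"delta_pos":[0,0,-0.024],"dr":[0,0,0]},{"claw":0,"delta_pos":[0,0,-0.036],"dr":[0,0,0]},{"claw":0,"delta_pos":[0,0,-0.06],"dr":[0,0,0]},{"claw":0,"delta_pos":[0,0,-0.09],"dr":[0,0,0]},{"claw":0,"delta_pos":[0,0,-0.09],"dr":[0,0,0]},{"claw":0,"delta_pos":[0,0,-0.09],"dr":[0,0,0]},{"claw":0,"delta_pos":[0,0,-0.09],"dr":[0,0,0]},{"claw":0,"delta_pos":[0,0,-0.09],"dr":[0,0,0]},{"claw":0,"delta_pos":[0,0,-0.09],"dr":[0,0,0]},{"claw":0,"delta_pos":[0,0,-0.09],"dr":[0,0,0]},{"claw":0,"delta_pos":[0,0,-0.09],"dr":[0,0,0]},{"claw":0,"delta_pos":[0,0,-0.09],"dr":[0,0,0]},{"claw":0,"delta_pos":[0,0,-0.09],"dr":[0,0,0]},{"claw":0,"delta_pos":[0,0,-0.09],"dr":[0,0,0]},{"claw":0,"delta_pos":[0,0,-0.09],"dr":[0,0,0]},{"claw":0,"delta_pos":[0,0,-0.09],"dr":[0,0,0]},{"claw":0,"delta_pos":[0,0,-0.09],"dr":[0,0,0]}]'; python3 - <<'E'
from h import *
b=snap('side','d6.png');w=snap('wrist','w6.png')
print(robot.get_obs()['t'],robot.get_obs()['tool_pos'],robot.get_obs()['force'])
b=cv2.resize(b[160:300,205:345],None,fx=3,fy=3)
cv2.imwrite('pics/c6.png',np.hstack([b[:384],w[:,:380]])[:,:,::-1])
E
```

```text
t: 9.45
tool_pos: [0.5381, 0.0661, 0.1674]
orientation: [0.791, 0.612, 0.0, -0.0]
force: [-0.6, -0.9, -0.3]
grip_width: -0.0
9.55 [0.53812697 0.06613358 0.16735395] [ 0.19742804 -0.18245504 -0.39559419]
```

View pics/c6.png

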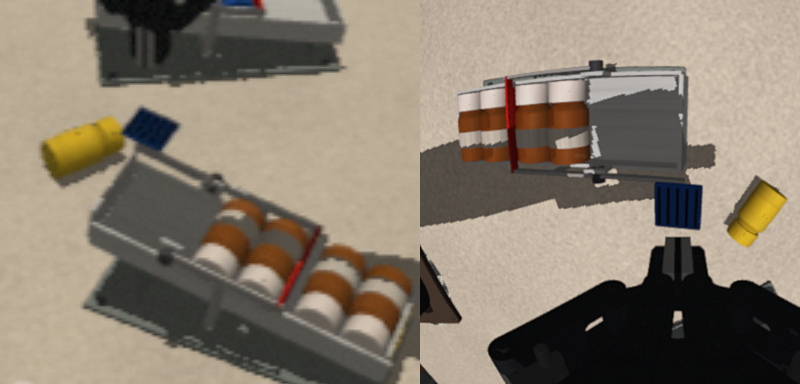

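The gate is shut at crop (303,265), with two bottles in the tray and two behind it. The plate is back up and the fingertip is clear of it.

```bash
python3 -c "
from station import robot
print(robot.finish_job())"
```

```text
the job is handed in; nothing more can be done
None
```

I dispensed two amber bottles by pressing the amber dispenser's blue plate twice with the closed fingertips, and the lever came right back up between presses. The first press stopped part-way, with the gate not fully clear. I pressed further from there until it was fully down, at about 13 N, and the bottle rolled out.

In the last side and wrist pictures, two bottles lie in the tray. The gate is shut in front of the other two, the plate is up, and the fingertips are about 60 mm above it with no force on the tool. I then handed the job in at about 9.6 s; no verdict was reported.

No check failed or disagreed. I judged the lever and bottle positions from the pictures and did not measure them. I didn't recheck the white dispenser, carton, syrup bottle or label roll after the presses. The arm crossed above the white dispenser on the way in and stayed well clear of the rest.

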